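# Load a slide tray under the dock's drag spring

## Robot

A 7-joint arm with a two-finger parallel gripper is mounted at the origin on the work surface. World frame = base frame: x ahead of the robot, y to its left, z up, the work surface at z = 0. Lengths are in m, angles in rad, forces in N, time in s.
With the tool pointing down it reaches from about 0.425 to 0.925 m from the base axis. Payload 6.8 kg.
Tool frame: the origin (TCP) lies midway between the tips of the shut fingers; the grasp point (between the pads) lies 19 mm behind it (r.grip_point_offset is the distance from the TCP to the grasp point, in m); z points along the fingers, y is the direction in which the jaws open and shut (so a half turn about z gives the same grasp; the last joint's range is limited). The gripper opens to 85 mm and grips with 20 to 120 N. Pads are 22 mm wide; open, the fingers measure 114 mm over their backs; the gripper's body (76 mm by 85 mm) begins 54 mm behind the grasp point. The pads swing forward as they close: fully open they stand 13 mm farther back than shut.
Start: joints at [1.151, 0.477, 0.022, 1.555, -0.011, 1.109, -0.083], TCP at [0.207, -0.642, 0.231] pointing down, gripper open.
Joint ranges: [-2.96, 2.96], [-0.34, 2.1], [-1.41, 1.46], [0.24, 2.44], [-1.37, 4.51], [0.17, 1.92], [-2.96, 2.96]. Speed limits (rad/s): [2.39, 2.39, 3.14, 3.14, 3.14, 3.14, 3.14].

## Interface

Orientations are given as a rotation vector (axis times angle).
In Python, from bench import r, grab_frame, camera_params gives the robot as it stands.
- The arm moves only by the tool carry_out, never from a script. Its argument "motion" is text: rows parted by semicolons, each of 5 numbers parted by spaces: the closure, from 0 (fully open) to 1 (shut), then the shift along the tool's x, y, z in mm, then the turn about the tool's z in rad. In form: fingers dx dy dz twist; .... A call has exactly 8 rows; each row shifts and turns the commanded pose from where the row before left it, along the tool's axes as they then stand; what a row does not reach is not made up. A row lasts 1/8 s, in which the tool goes at most 62.5 mm and 10.7 degrees, less where a joint would pass 70% of its speed; a pose out of reach is approached as far as the arm can. A call with a gripper value outside its range is refused whole. The fingers move at their own pace and stop on an object; "newtons" is the grip in N (left out, the last holds). Time passes only in rows, so rows that do not move let the fingers close, or fill a call up. It gives the time, the measured TCP pose, the force and the opening at its end, in the units of the state.
- r.get_obs(): the state, without advancing time (a new reading comes with each control period).
- grab_frame(name): name is "scene" or "top" or "wrist"; returns the picture (400x640x3 uint8, red, green, blue); there is no depth.
- camera_params(name): a dict with "fx", "fy", "cx", "cy" (pixels), "eye" and "attitude" of the camera in the world. Camera axes: x right, y down, z forward; pixel columns grow to the right and rows downward; lengths in m; the calibration is good to about 2 mm. A picture is of the moment at which its call begins: read the wrist's pose just before it. camera_params takes no time and is no camera call; for the wrist camera it gives the pose at the moment of the call.
- r.hand_in(): hands the job in, once; it reports no verdict.
The state is a dict: "clock": time; "joints": joint angles; "qvel": joint speeds; "tau": joint torques, N m; "tcp_pos": TCP position; "orientation": TCP orientation; "contact_force": force on the tool from outside, world axes, zero at the start; "moment": the same for the moment, N m; "grip_width": finger opening in m.
Only numpy, scipy, OpenCV 4.12 (cv2) and the standard library are available. Lean on these libraries where they do the work, as an engineer would, in place of code of your own. Each camera call takes 0.05 s, during which the arm holds its last target.

## Task

Load the slide tray into the scanner dock: with closed fingertips press firmly down on the tray's red thumb pad so that the sprung plate under it sinks, and keep it pressed down while you push the tray along the channel, under the blue lips and the brass drag spring, until its nose is fully home against the orange end stop. Then let go and move clear: the tray must stay home. Only press and push it, never pick it up or tip it, and leave the bottles, beaker, jar and slide box where they stand.

Things in the scene. Friction and masses are not known exactly. Their poses are not given: they have to be found in the camera images.
- dock: Fixed white loading dock, 253 x 130 mm. Origin on the table surface; +x is the loading direction along the channel, z up. In its frame (mm): channel 80 wide (y -40 to 40) between walls 8 thick, 34 high; rear end (x = -140) open; bottom = black sprung lift plate from x = -135 to 25, then a fixed floor at height 16 to the orange end stop at x = 107. A steel bridge crosses at x = 27 to 43, height 46 to 52.
- dock_mouth (a point): Centre of the mouth (dock x = 27, y = 0, height 26 mm = tray top when fully down). From here on two blue lips reach 9 mm inwards from the walls over the channel, underside at height 31 mm at the mouth, tapering in 20 mm to 28 mm, top 34 to 36 mm. The tray's top, 38 mm high at rest, must be pressed down at least 7 mm here (9 to 12 is better) to get in.
- end_stop (a point): Middle of the orange end stop's face: dock x = 107, y = 0, height 21 mm. Home: the tray's nose touches it, the tray's origin at dock x = 42 mm and its thumb pad's middle at dock x = -3 mm.
- lift_plate (a joint): How far the black lift plate has sunk, in m: 0 = up (top at height 28 mm), 0.012 = fully down (16 mm, level with the fixed floor). Under the tray it starts to sink at about 5 N of finger pressure, takes about 9 N at 7 mm and 12 N at full depth, and rises when let go. With the tray home the lips keep it down near 0.010.
- drag_spring: Brass leaf spring, 38 x 11 mm, hinged under the bridge in mid-channel (origin at the hinge), sloping down in the loading direction to its tip at dock x = 72 mm, height 22 mm. The tray's nose (top at 26 mm) lifts it as it slides under; it then bears on the tray with about 5 N and holds it by friction.
- tray: Loose aluminium tray, 130 (x) x 76 (y) x 10 mm, 0.15 kg, two glass slides in front. Origin: centre of underside; x to the nose (loading direction), z up. Starts in the channel on the raised lift plate (underside at 28 mm), nose 5 to 25 mm short of the mouth. Rear, x = -65 to -25: flat red thumb pad; before it a red rib to push against, 60 wide, 8 high, x = -25 to -19.
- thumb_pad (a point): Middle of the thumb pad's top face: tray x = -45 mm, z = 10 mm, 20 mm behind the rib. 38 mm above the table at the start, 26 mm when pressed fully down.
- dropper_bottle_1: Amber dropper bottle with a red bulb, 38 mm across, 87 mm high, standing beside the dock on its left (+y) side. Origin under its centre. Leave alone.
- dropper_bottle_2: The same kind of bottle, on the table to the right. Leave alone.
- beaker: Glass beaker, 56 mm across, 70 mm high, standing beside the dock on its right (-y) side. Origin under its centre. Leave alone.
- water_bottle_1: Clear water bottle, green label, 60 mm across, 190 mm high, to the left. Leave alone.
- water_bottle_2: Another such water bottle, to the left. Leave alone.
- slide_box: Shut blue slide box, 92 x 172 x 35 mm, to the right. Leave alone.
- stain_jar: White lidded stain jar, 64 mm across, 76 mm high, to the left. Leave alone.
There are look-alikes about, which are no part of the job. Several things have the shape of the tray; the one meant has the colours described above.

How it is judged:
By the outcome, as a careful person would: the job done as asked, in the order asked, and still so for the second after the job is handed in, with the robot touching nothing.
It also fails if it takes over 38 s, if anything falls off the work surface, if the arm or the gripper's body presses on something with over 40 N, if the wrist force passes 120 N, or if a joint passes its speed limit or range.

## Working session

There is one attempt and no reset: what is moved stays moved. The work goes in short steps, Python scripts to look and compute and a tool call to move; the robot and the scene stay as the last step left them, time stands still between calls to the robot, and variables do not carry over. Pictures are saved under pics/ and viewed, and the job is handed in when it is done.

Besides the shell and the picture viewer there is one more tool, called after ">>>" as name(argument=value, ...), one argument or row to a line, values as JSON. carry_out: Moves the arm, as the interface text tells. Its arguments: {"type":"object","properties":{"motion":{"type":"string"},"newtons":{"type":"number"}},"required":["motion"]}

```bash
mkdir -p pics
python3 - <<'E'
from bench import r, grab_frame, camera_params
import cv2,json
for n in ["scene","top"]:
    im=grab_frame(n); cv2.imwrite(f"pics/{n}0.png",im[:,:,::-1]); print(n,camera_params(n))
o=r.get_obs()
for k in o: print(k,o[k])
E
```

```text
scene {'fx': 402.1081397004744, 'fy': 402.1081397004744, 'cx': 313.18162116979886, 'cy': 201.09462062658838, 'eye': array([1.20260254, 0.04475694, 0.8578956 ]), 'attitude': array([-1.75393806, -1.93527151,  0.67487973])}
top {'fx': 435.2092694893573, 'fy': 435.2092694893573, 'cx': 326.7556710744668, 'cy': 201.57920717600103, 'eye': array([0.36993352, 0.00843816, 1.38230742]), 'attitude': array([-2.14719645,  2.16529424, -0.16721344])}
clock 0.1
joints [ 1.15093354  0.47770474  0.02237227  1.55637412 -0.01150654  1.10930107
 -0.08307917]
qvel [ 0.00048502 -0.00135235  0.00035402 -0.00083877 -0.00012662 -0.00078749
 -0.00031375]
tau [ 4.97754081e-03 -5.97759247e+01  1.61371663e+00 -2.81954598e+01
  1.28316163e-02  5.08621961e-03  1.76457206e-06]
tcp_pos [ 0.20685264 -0.64195063  0.23042293]
orientation [-3.10190403e+00 -4.87502118e-01  6.01962499e-04]
contact_force [ 0.2480017   0.21757426 -0.62416463]
moment [ 0.00532077 -0.02496888  0.05686261]
grip_width 0.08520070150122148
```

View pics/scene0.png

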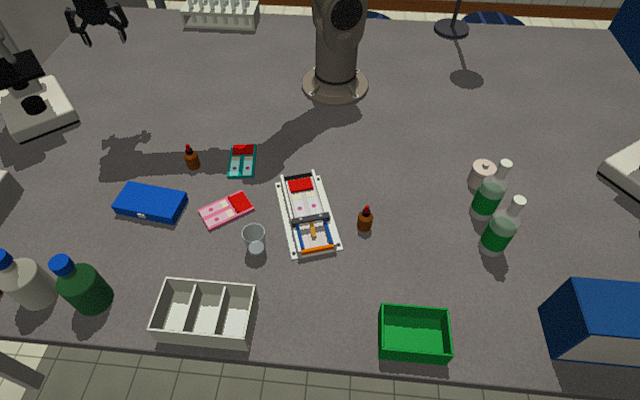

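View pics/top0.png

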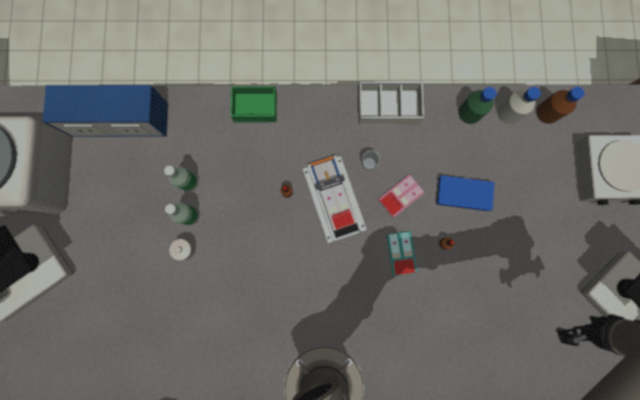

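The candidates for the tray in the top view are the silver one in the white dock with a red pad at about (343,218), the pink-framed one at (402,196) and the teal one at (401,255). Aluminium, in the channel, means the dock one. I'll check that in a crop.

Run:
```python
import cv2
a=cv2.imread("pics/top0.png")[145:255,285:395]; cv2.imwrite("pics/c1.png",cv2.resize(a,None,fx=5,fy=5,interpolation=cv2.INTER_CUBIC))
a=cv2.imread("pics/scene0.png")[160:270,260:370]; cv2.imwrite("pics/c2.png",cv2.resize(a,None,fx=5,fy=5,interpolation=cv2.INTER_CUBIC))
```

```text
(no output)
```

View pics/c1.png

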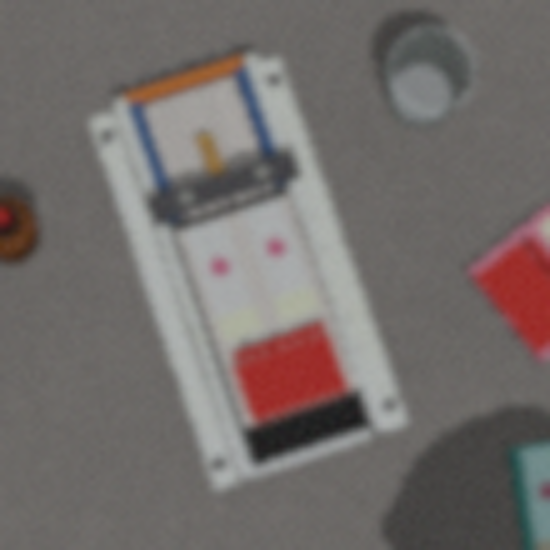

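View pics/c2.png

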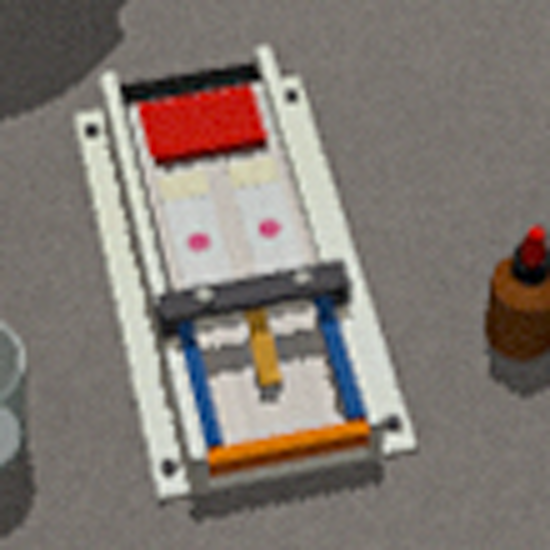

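The crops confirm it: the silver tray with the red pad sits in the white dock. In the top crop the pad is around (292,372), the bridge (222,185) and the orange stop (188,78). Now the masks and rays.

```bash
cat > h.py <<'E'
import numpy as np,cv2
from scipy.spatial.transform import Rotation as R
def ray(p,u,v):
    d=np.array([(u-p['cx'])/p['fx'],(v-p['cy'])/p['fy'],1.]); return p['eye'],R.from_rotvec(p['attitude']).apply(d)
def plane(p,u,v,z):
    e,d=ray(p,u,v); return e+d*(z-e[2])/d[2]
def tri(a,ua,b,ub):
    e1,d1=ray(a,*ua);e2,d2=ray(b,*ub)
    s=np.linalg.lstsq(np.c_[d1,-d2],e2-e1,rcond=None)[0]
    P,Q=e1+s[0]*d1,e2+s[1]*d2
    return (P+Q)/2,np.linalg.norm(P-Q)
def blobs(im,lo,hi,box=None,amin=20):
    h=cv2.cvtColor(im,cv2.COLOR_BGR2HSV); m=cv2.inRange(h,lo,hi)
    if lo[0]==0 and hi[0]<=9: m|=cv2.inRange(h,(171,)+lo[1:],(180,)+hi[1:])
    if box: k=np.zeros_like(m);x0,y0,x1,y1=box;k[y0:y1,x0:x1]=1;m=m*k
    c,_=cv2.findContours(m,cv2.RETR_EXTERNAL,cv2.CHAIN_APPROX_NONE)
    return [(x,cv2.contourArea(x)) for x in c if cv2.contourArea(x)>=amin]
E
python3 - <<'E'
from h import *; from bench import camera_params
P={n:camera_params(n) for n in("top","scene")}
box={"top":(300,150,370,245),"scene":(270,165,350,265)}
col={"red":((0,150,80),(7,255,255)),"orange":((8,150,100),(17,255,255)),"blue":((100,120,60),(120,255,255))}
for n in P:
    im=cv2.imread(f"pics/{n}0.png")
    for c in col:
        for b,a in blobs(im,*col[c],box[n],10):
            q=cv2.boxPoints(cv2.minAreaRect(b)); print(n,c,a,q.round(1).tolist())
            for u in q: print("   ",plane(P[n],*u,{"red":.038,"orange":.03,"blue":.035}[c]).round(4)[:2])
E
```

```text
top red 199.5 [[331.8999938964844, 215.6999969482422], [348.70001220703125, 210.10000610351562], [352.79998779296875, 222.39999389648438], [336.0, 228.0]]
    [ 0.5141 -0.0288]
    [ 0.5312 -0.0813]
    [ 0.4927 -0.0934]
    [ 0.4757 -0.0411]
top orange 18.0 [[312.0, 163.0], [330.8999938964844, 156.6999969482422], [331.3999938964844, 158.1999969482422], [312.5, 164.5]]
    [0.6837 0.0323]
    [ 0.7038 -0.028 ]
    [ 0.6989 -0.0295]
    [0.6788 0.0307]
scene red 241.5 [[287.29998779296875, 180.1999969482422], [309.3999938964844, 175.0], [312.29998779296875, 187.39999389648438], [290.29998779296875, 192.60000610351562]]
    [ 0.4913 -0.0973]
    [ 0.4666 -0.0397]
    [ 0.5105 -0.0272]
    [ 0.5341 -0.0835]
scene orange 81.0 [[301.5, 249.10000610351562], [332.70001220703125, 243.3000030517578], [333.70001220703125, 248.5], [302.3999938964844, 254.3000030517578]]
    [ 0.6992 -0.0345]
    [0.6756 0.0389]
    [0.6901 0.0423]
    [ 0.7134 -0.0305]
scene blue 40.5 [[295.3999938964844, 224.10000610351562], [298.1000061035156, 223.5], [303.5, 247.89999389648438], [300.79998779296875, 248.5]]
    [ 0.6316 -0.0577]
    [ 0.6291 -0.051 ]
    [ 0.6984 -0.0295]
    [ 0.7007 -0.0359]
scene blue 52.0 [[322.5, 219.39999389648438], [325.6000061035156, 218.60000610351562], [332.20001220703125, 242.39999389648438], [329.1000061035156, 243.3000030517578]]
    [0.6106 0.0084]
    [0.6071 0.0161]
    [0.6762 0.0377]
    [0.6795 0.0303]
```

```bash
cat >> h.py <<'E'
def rel(obs,tgt,yaw=None):
    M=R.from_rotvec(obs['orientation']).as_matrix()
    d=M.T@(np.array(tgt)-obs['tcp_pos'])*1000
    x=M[:,0]; a=np.arctan2(x[1],x[0])
    print("tool x yaw deg",np.degrees(a).round(2),"tool z",M[:,2].round(4),"shift mm",d.round(1))
    if yaw is not None:
        t=-(np.radians(yaw)-a); t=(t+np.pi)%(2*np.pi)-np.pi; print("twist rad (tool z down)",t.round(4))
E
python3 - <<'E'
from h import *; from bench import *
o=r.get_obs(); rel(o,[.47,-.07,.23],18)
E
```

```text
tool x yaw deg 17.86 tool z [-6.0e-04  1.5e-03 -1.0e+00] shift mm [ 425.9 -463.7    1.1]
twist rad (tool z down) -0.0024
```

>>> carry_out(
  motion="1 20 -22 0 0;1 28 -30 0 0;1 28 -30 0 0;1 28 -30 0 0;1 28 -30 0 0;1 28 -30 0 0;1 28 -30 0 0;1 28 -30 0 0",
  newtons=60,
)

```text
clock: 1.1
tcp_pos: [0.3418, -0.354, 0.2311]
orientation: [-3.103, -0.488, 0.0]
contact_force: [0.5, -0.6, -0.3]
grip_width: 0.0001
```

>>> carry_out(
  motion="1 28 -30 0 0;1 28 -30 0 0;1 28 -30 0 0;1 28 -30 0 0;1 28 -32 0 0;1 28 -32 0 0;1 20 -24 0 0;1 10 -11 0 0",
)

```text
clock: 2.1
tcp_pos: [0.463, -0.0846, 0.2311]
orientation: [-3.103, -0.492, 0.0]
contact_force: [0.3, -0.6, 0.5]
grip_width: 0.0001
```

Run:
```python
from h import *; from bench import *
import pickle
o=r.get_obs(); print(o['clock'],o['tcp_pos'],o['grip_width'],o['contact_force']); rel(o,[.50,-.06,.23],18)
P=camera_params("wrist"); im=grab_frame("wrist")
pickle.dump(P,open("w1.pkl","wb")); print(P); cv2.imwrite("pics/w1.png",im[:,:,::-1])
```

```text
2.1 [ 0.46302386 -0.08457835  0.23112844] 6.662268245577786e-05 [ 0.3463957  -0.60284944  0.50267383]
tool x yaw deg 18.01 tool z [-3.e-04  3.e-04 -1.e+00] shift mm [ 42.8 -11.9   1.1]
twist rad (tool z down) 0.0001
{'fx': 284.1250955171919, 'fy': 284.1250955171919, 'cx': 321.8307511028988, 'cy': 196.02826827056356, 'eye': array([ 0.52980973, -0.06299863,  0.37457128]), 'attitude': array([ 2.35143875, -1.70762016, -0.24088265])}
```

View pics/w1.png

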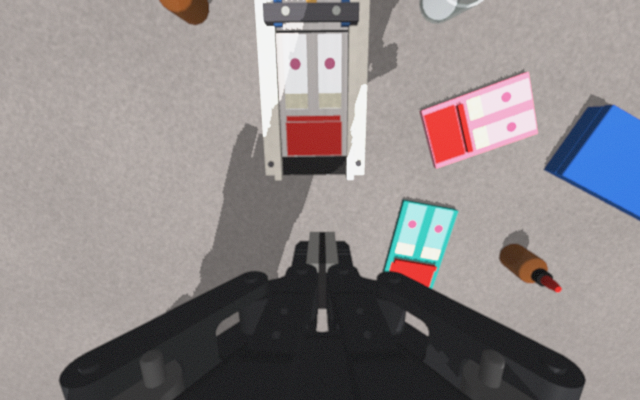

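The wrist view shows the pad at about u 286–342, v 117–157, the black plate behind it, the bridge at v≈13, and the fingers at (322,240). Next I measure the pad and the axis from it.

Run:
```python
from h import *; from bench import *
import pickle
P=pickle.load(open("w1.pkl","rb")); im=cv2.imread("pics/w1.png")
cv2.imwrite("pics/w1c.png",cv2.resize(im[0:190,220:400],None,fx=3.1,fy=3.1,interpolation=cv2.INTER_CUBIC))
for b,a in blobs(im,(0,130,60),(8,255,255),(260,100,370,175),30):
    print(a,cv2.boundingRect(b)); p=b[:,0,:]
    for v in (128,140,152):
        s=p[p[:,1]==v][:,0]; L,Rr=s.min()-.5,s.max()+.5
        print(v,L,Rr,plane(P,L,v,.038).round(4),plane(P,Rr,v,.038).round(4),"mid",plane(P,(L+Rr)/2,v,.038).round(4))
    for u in (295,314,332):
        s=p[p[:,0]==u][:,1]; print("rear",u,s.max()+.5,plane(P,u,s.max()+.5,.038).round(4), "front",s.min()-.5,plane(P,u,s.min()-.5,.046).round(4))
```

```text
1915.0 (286, 116, 55, 39)
128 286.5 340.5 [ 0.5029 -0.0287  0.038 ] [ 0.5222 -0.0879  0.038 ] mid [ 0.5125 -0.0583  0.038 ]
140 286.5 340.5 [ 0.4898 -0.0325  0.038 ] [ 0.5093 -0.0924  0.038 ] mid [ 0.4995 -0.0624  0.038 ]
152 287.5 340.5 [ 0.4768 -0.0375  0.038 ] [ 0.4961 -0.0969  0.038 ] mid [ 0.4864 -0.0672  0.038 ]
rear 295 154.5 [ 0.4767 -0.0467  0.038 ] front 116.5 [ 0.5185 -0.0351  0.046 ]
rear 314 154.5 [ 0.4836 -0.0681  0.038 ] front 115.5 [ 0.526  -0.0549  0.046 ]
rear 332 154.5 [ 0.4902 -0.0883  0.038 ] front 115.5 [ 0.5322 -0.0739  0.046 ]
```

View pics/w1c.png

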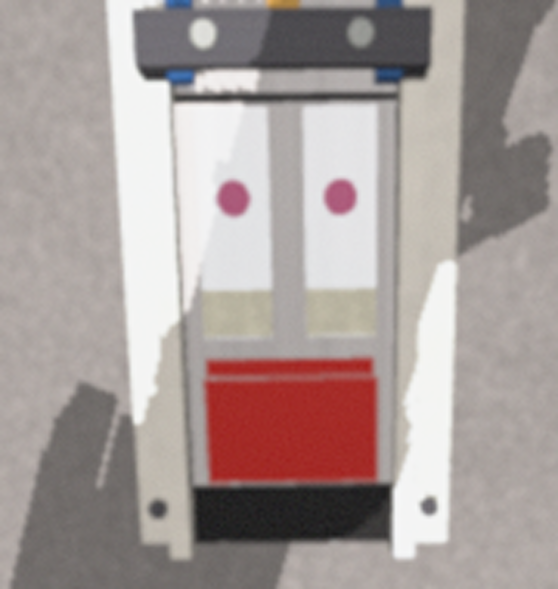

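The pad's rear edge midpoint is (0.4836,-0.068) from the wrist view and (0.482,-0.068) from the fixed views. Axis yaw is 18°, so the tool is already aligned.

Run:
```python
from h import *; from bench import *
import pickle
P=pickle.load(open("w1.pkl","rb"))
a=np.array([np.cos(np.radians(18)),np.sin(np.radians(18))])
rear=plane(P,314,154.5,.038)[:2]; pl=plane(P,314.5,174.2,.028)[:2]
T=camera_params("top")
print("plate rear to tray rear mm",(rear-pl)@a*1e3, pl)
br=plane(P,220+288/3.1,70/3.1,.052)[:2]; print("bridge rear top edge rel plate (expect 162)",(br-pl)@a*1e3)
st=plane(T,321.5,160.5,.03)[:2]; print("stop rel plate (242+)",(st-pl)@a*1e3)
t=rear+.024*a; print(t); rel(r.get_obs(),[*t,.055],18)
```

```text
plate rear to tray rear mm 25.775538784189642 [ 0.45915673 -0.0762048 ]
bridge rear top edge rel plate (expect 162) 160.05576176471922
stop rel plate (242+) 245.2575836510561
[ 0.5064455  -0.06066763]
tool x yaw deg 18.05 tool z [ 3.e-04  9.e-04 -1.e+00] shift mm [ 47.7  -8.4 176.3]
twist rad (tool z down) 0.0008
```

>>> carry_out(
  motion="1 8 -2 10 0;1 8 -2 20 0;1 8 -2 28 0;1 8 -2 28 0;1 8 0 28 0;1 8 0 28 0;1 0 0 22 0;1 0 0 12 0",
)

```text
clock: 3.15
tcp_pos: [0.5049, -0.0652, 0.0535]
orientation: [-3.104, -0.485, 0.004]
contact_force: [0.2, -0.1, -0.2]
grip_width: -0.0001
```

Run:
```python
from h import *; from bench import *
import pickle
o=r.get_obs(); print(o['clock'],o['tcp_pos'],o['contact_force']); rel(o,[.50645,-.06067,.026],18)
P=camera_params("wrist"); im=grab_frame("wrist")
pickle.dump(P,open("w2.pkl","wb")); cv2.imwrite("pics/w2.png",im[:,:,::-1])
```

```text
3.15 [ 0.50492151 -0.06520135  0.05345435] [ 0.19042442 -0.07861439 -0.1623397 ]
tool x yaw deg 17.76 tool z [-2.6e-03 -4.0e-04 -1.0e+00] shift mm [ 2.9 -3.8 27.4]
twist rad (tool z down) -0.0041
```

View pics/w2.png

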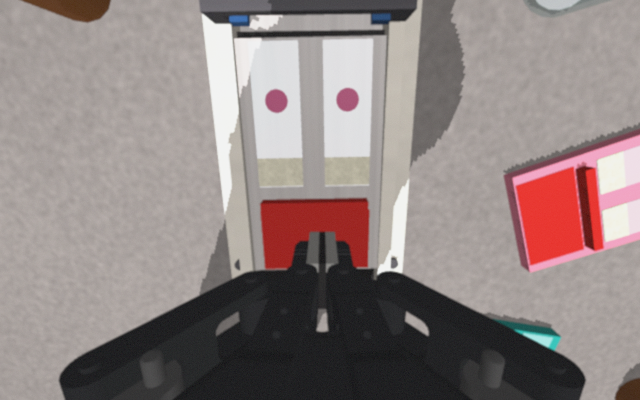

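The tips at u≈322 stand over the pad (262–369), about 4 mm right of its middle. I'll correct that and press.

>>> carry_out(
  motion="1 2 -2 3 0;1 1 -2 4 0;1 0 0 5 0;1 0 0 4 0;1 0 0 4 0;1 0 0 3 0;1 0 0 2 0;1 0 0 0 0",
)

```text
clock: 4.2
tcp_pos: [0.5077, -0.0592, 0.0308]
orientation: [3.103, 0.488, 0.0]
contact_force: [-3.4, 0.3, 10.2]
grip_width: 0.0002
```

Run:
```python
from h import *; from bench import *
o=r.get_obs(); print(o['clock'],o['tcp_pos'],o['contact_force']); rel(o,[.50645,-.06067,.026],18)
```

```text
4.2 [ 0.5077167  -0.05919904  0.03080052] [-3.39047608  0.28505934 10.20751367]
tool x yaw deg 17.86 tool z [ 1.e-04 -4.e-04 -1.e+00] shift mm [-1.7  1.   4.8]
twist rad (tool z down) -0.0024
```

>>> carry_out(
  motion="1 0 0 2 0;1 0 0 2 0;1 0 0 2 0;1 0 0 0 0;1 0 0 0 0;1 0 0 0 0;1 0 0 0 0;1 0 0 0 0",
)

```text
clock: 5.2
tcp_pos: [0.5078, -0.0592, 0.0259]
orientation: [3.103, 0.487, 0.0]
contact_force: [-8.1, 0.7, 23.0]
grip_width: 0.0002
```

Run:
```python
from h import *; from bench import *
import pickle
o=r.get_obs(); print(o['clock'],o['tcp_pos'],o['contact_force']); rel(o,[.50645,-.06067,.026],18)
P=camera_params("wrist"); im=grab_frame("wrist")
cv2.imwrite("pics/w3.png",im[:,:,::-1])
```

```text
5.2 [ 0.50780078 -0.05922434  0.02594226] [-8.14812051  0.65268598 22.95237866]
tool x yaw deg 17.86 tool z [ 4.e-04 -1.e-03 -1.e+00] shift mm [-1.7  1.  -0.1]
twist rad (tool z down) -0.0025
```

View pics/w3.png

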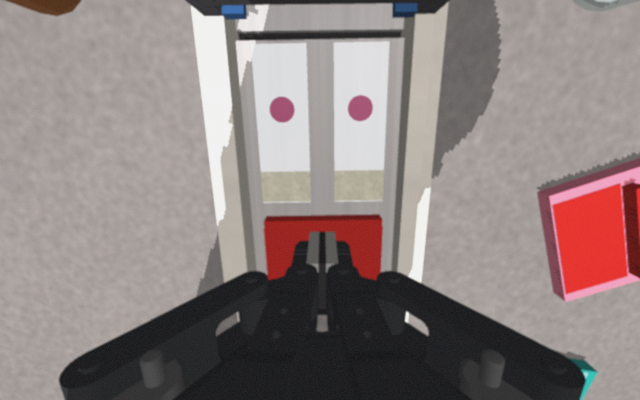

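The pad is at its bottom, 26 mm, with 23 N on it, and the tips are centred (u 322 against a pad middle of 323). Now I push.

>>> carry_out(
  motion="1 2 0 0 0;1 4 0 0 0;1 4 0 0 0;1 4 0 0 0;1 4 0 0 0;1 4 0 0 0;1 4 0 0 0;1 2 0 0 0",
)

```text
clock: 6.25
tcp_pos: [0.5339, -0.0517, 0.026]
orientation: [3.102, 0.486, -0.002]
contact_force: [-9.0, -2.2, 24.2]
grip_width: 0.0001
```

Run:
```python
from h import *; from bench import *
o=r.get_obs(); print(o['clock'],o['tcp_pos'],o['contact_force']); rel(o,[.5078,-.0592,.026],18)
im=grab_frame("wrist"); cv2.imwrite("pics/w4.png",im[:,:,::-1])
```

```text
6.25 [ 0.53391684 -0.05172666  0.02600555] [-9.00116843 -2.17151562 24.19392484]
tool x yaw deg 17.8 tool z [-0.001  -0.0022 -1.    ] shift mm [-27.2  -0.9   0. ]
twist rad (tool z down) -0.0035
```

View pics/w4.png

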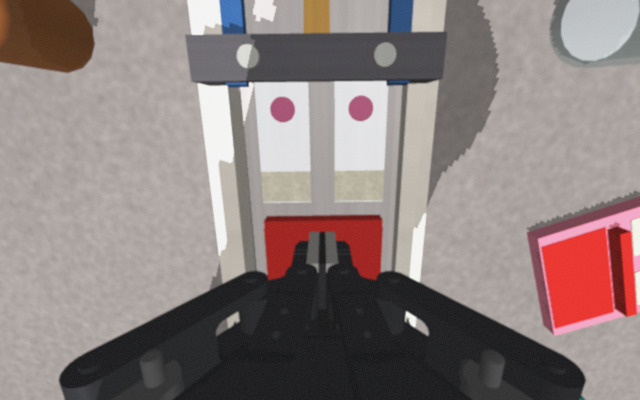

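The tray moved with the tips by about 27 mm. The slides keep their place in the image, and the nose is under the bridge (v≈57) and the lips. I keep going.

>>> carry_out(
  motion="1 3 0 0 0;1 4 0 0 0;1 4 0 0 0;1 4 0 0 0;1 4 0 0 0;1 4 0 0 0;1 4 0 0 0;1 3 0 0 0",
)

```text
clock: 7.3
tcp_pos: [0.5585, -0.0437, 0.0259]
orientation: [3.101, 0.485, -0.015]
contact_force: [-22.0, -4.1, 39.9]
grip_width: -0.0003
```

Run:
```python
from h import *; from bench import *
o=r.get_obs(); print(o['clock'],o['tcp_pos'],o['contact_force']); rel(o,[.5078,-.0592,.026],18)
im=grab_frame("wrist"); cv2.imwrite("pics/w5.png",im[:,:,::-1])
```

```text
7.3 [ 0.55845629 -0.0437467   0.02592043] [-21.95185345  -4.11173015  39.89179584]
tool x yaw deg 17.76 tool z [-0.0091 -0.0045 -0.9999] shift mm [-53.   -0.7   0.5]
twist rad (tool z down) -0.0042
```

View pics/w5.png

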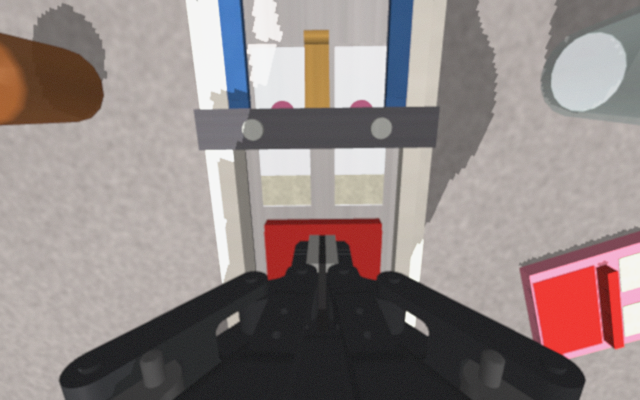

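The wrist force has gone up (40 N down, 22 N back), so I ease the downward press by about 2 mm of command while pushing on.

>>> carry_out(
  motion="1 0 0 -1 0;1 1 0 -1 0;1 2 0 0 0;1 3 0 0 0;1 3 0 0 0;1 3 0 0 0;1 3 0 0 0;1 0 0 0 0",
)

```text
clock: 8.35
tcp_pos: [0.5756, -0.0379, 0.0264]
orientation: [3.103, 0.486, -0.005]
contact_force: [-5.9, -2.1, 9.3]
grip_width: 0.0003
```

Run:
```python
from h import *; from bench import *
o=r.get_obs(); print(o['clock'],o['tcp_pos'],o['contact_force']); rel(o,[.5078,-.0592,.026],18)
im=grab_frame("wrist"); cv2.imwrite("pics/w6.png",im[:,:,::-1])
```

```text
8.35 [ 0.57555924 -0.03792011  0.02640114] [-5.93932312 -2.08082315  9.33801079]
tool x yaw deg 17.81 tool z [-0.0032 -0.0017 -1.    ] shift mm [-71.   -0.5   0.7]
twist rad (tool z down) -0.0033
```

View pics/w6.png

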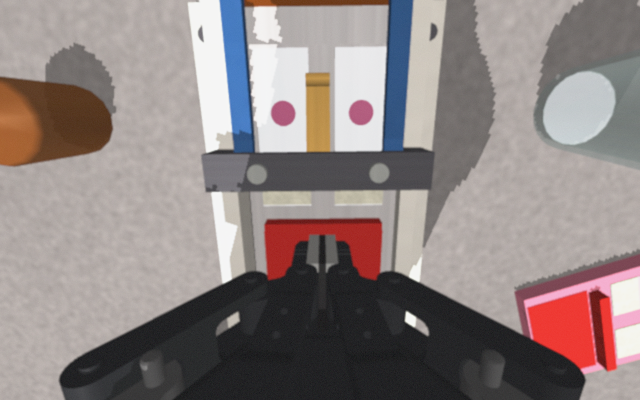

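>>> carry_out(
  motion="1 2 0 0.6 0;1 2 0 0.4 0;1 2 0 0 0;1 2 0 0 0;1 2 0 0 0;1 2 0 0 0;1 1 0 0 0;1 0 0 0 0",
)

```text
clock: 9.4
tcp_pos: [0.5875, -0.034, 0.0261]
orientation: [3.102, 0.486, -0.007]
contact_force: [-8.5, -2.6, 16.6]
grip_width: -0.0002
```

Run:
```python
from h import *; from bench import *
o=r.get_obs(); print(o['clock'],o['tcp_pos'],o['contact_force']); rel(o,[.5078,-.0592,.026],18)
im=grab_frame("wrist"); cv2.imwrite("pics/w7.png",im[:,:,::-1])
```

```text
9.4 [ 0.58753494 -0.03404488  0.02609665] [-8.54931853 -2.61904495 16.63417821]
tool x yaw deg 17.81 tool z [-0.0039 -0.0022 -1.    ] shift mm [-83.6  -0.4   0.5]
twist rad (tool z down) -0.0033
```

View pics/w7.png

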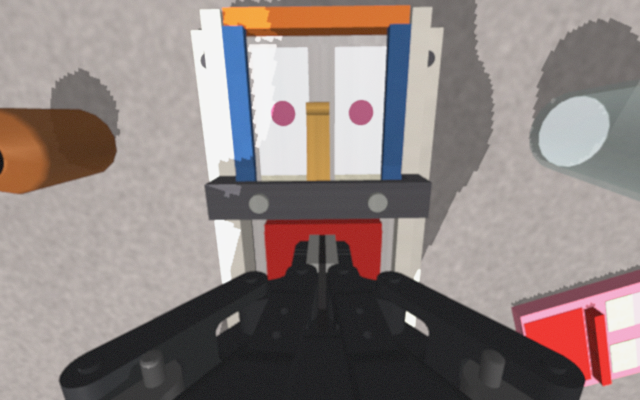

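It's nearly home: the orange stop's face is at v≈34 and the slide fronts are at v≈47. There is no stop force yet, so I push on slowly.

>>> carry_out(
  motion="1 1 0 0 0;1 1 0 0 0;1 1 0 0 0;1 1 0 0 0;1 1 0 0 0;1 1 0 0 0;1 0 0 0 0;1 0 0 0 0",
)

```text
clock: 10.45
tcp_pos: [0.5928, -0.0323, 0.0261]
orientation: [3.102, 0.486, -0.008]
contact_force: [-10.5, -1.6, 18.4]
grip_width: 0.0004
```

Run:
```python
from h import *; from bench import *
o=r.get_obs(); print(o['clock'],o['tcp_pos'],o['contact_force']); rel(o,[.5078,-.0592,.026],18)
im=grab_frame("wrist"); cv2.imwrite("pics/w8.png",cv2.resize(im[0:270,180:460,::-1],None,fx=2.2,fy=2.2,interpolation=cv2.INTER_CUBIC))
```

```text
10.45 [ 0.5928059  -0.03226007  0.02609217] [-10.51471678  -1.55592271  18.41157832]
tool x yaw deg 17.81 tool z [-0.0047 -0.0024 -1.    ] shift mm [-89.2  -0.4   0.6]
twist rad (tool z down) -0.0033
```

View pics/w8.png

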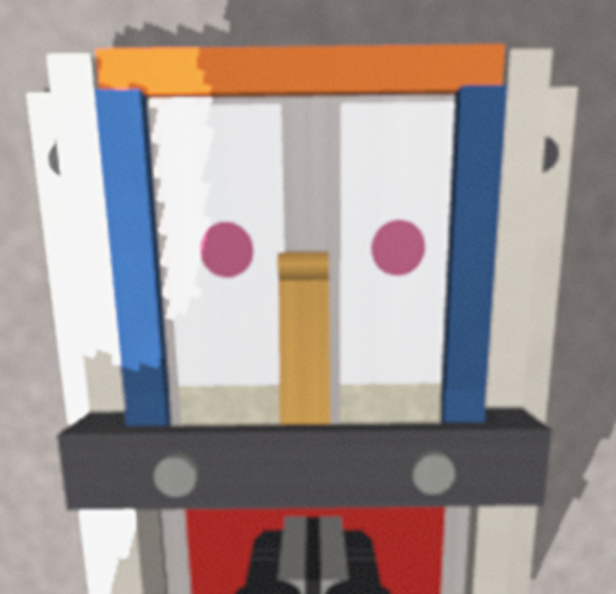

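>>> carry_out(
  motion="1 1 0 0 0;1 1 0 0 0;1 1 0 0 0;1 1 0 0 0;1 1 0 0 0;1 1 0 0 0;1 0 0 0 0;1 0 0 0 0",
)

```text
clock: 11.5
tcp_pos: [0.5929, -0.0323, 0.026]
orientation: [3.101, 0.484, -0.026]
contact_force: [-27.2, -4.9, 35.2]
grip_width: -0.0001
```

Run:
```python
from h import *; from bench import *
o=r.get_obs(); print(o['clock'],o['tcp_pos'],o['contact_force']); rel(o,[.5078,-.0592,.026],18)
im=grab_frame("wrist"); cv2.imwrite("pics/w9.png",cv2.resize(im[0:270,180:460,::-1],None,fx=2.2,fy=2.2,interpolation=cv2.INTER_CUBIC))
```

```text
11.5 [ 0.5929088  -0.03228382  0.02598737] [-27.20807455  -4.94277452  35.19224724]
tool x yaw deg 17.74 tool z [-0.0159 -0.0056 -0.9999] shift mm [-89.3  -0.3   1.5]
twist rad (tool z down) -0.0045
```

View pics/w9.png

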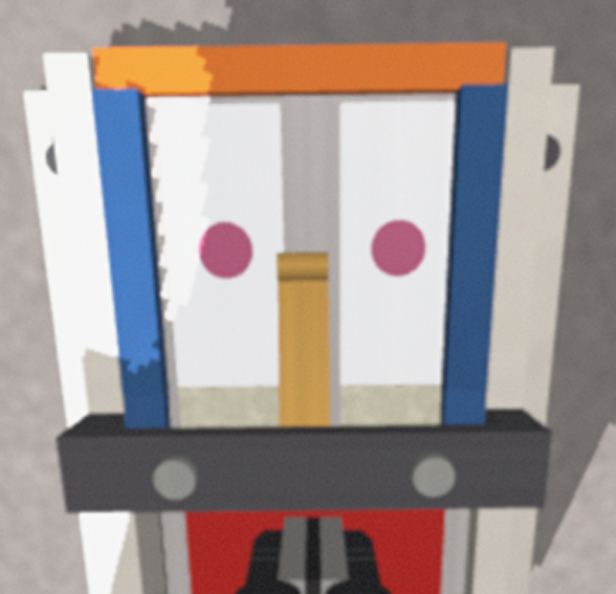

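It's home: 6 mm more command gave no motion, and the push force rose from 10 to 27 N. I take most of the wind-up out, keeping a little forward push, and then lift straight off.

>>> carry_out(
  motion="1 -1 0 0 0;1 -1.5 0 0 0;1 -1.5 0 0 0;1 0 0 -2 0;1 0 0 -3 0;1 0 0 -4 0;1 0 0 -5 0;1 0 0 -8 0",
)

```text
clock: 12.55
tcp_pos: [0.5975, -0.0301, 0.0476]
orientation: [-3.103, -0.488, -0.001]
contact_force: [0.2, 0.8, 0.1]
grip_width: -0.0004
```

>>> carry_out(
  motion="1 0 0 -12 0;1 0 0 -20 0;1 0 0 -25 0;1 0 0 -25 0;1 0 0 -25 0;1 0 0 -25 0;1 0 0 -15 0;1 0 0 0 0",
)

```text
clock: 13.55
tcp_pos: [0.5979, -0.0302, 0.196]
orientation: [3.103, 0.488, 0.005]
contact_force: [0.1, 0.1, -0.8]
grip_width: -0.0
```

Run:
```python
from h import *; from bench import *
o=r.get_obs(); print(o['clock'],o['tcp_pos'],o['contact_force'])
im=grab_frame("wrist"); cv2.imwrite("pics/w10.png",cv2.resize(im[60:300,200:440,::-1],None,fx=2.4,fy=2.4,interpolation=cv2.INTER_CUBIC))
im=grab_frame("scene"); cv2.imwrite("pics/s10.png",im[:,:,::-1])
```

```text
13.55 [ 0.59793095 -0.03022103  0.19597741] [ 0.10123438  0.09798169 -0.7613999 ]
```

View pics/w10.png

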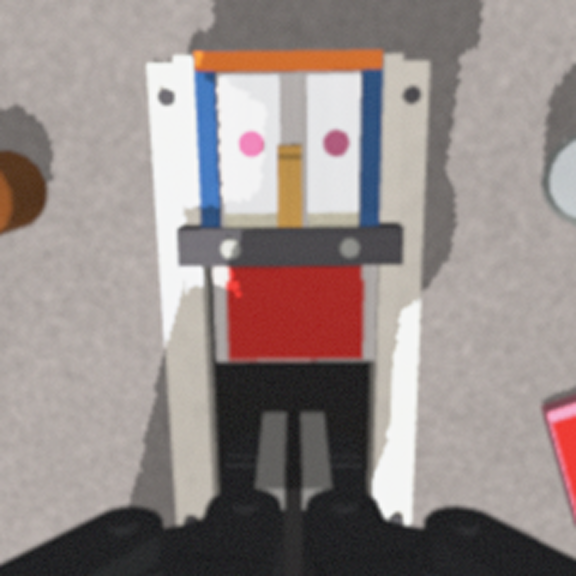

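View pics/s10.png

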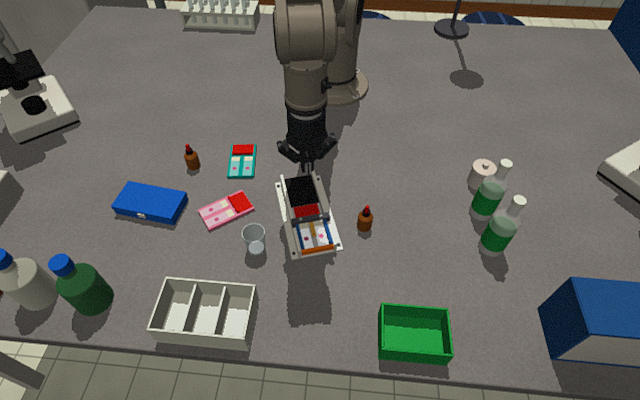

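The tray's slides reach the stop, the fingers are clear, and everything else stands as it was. One numeric check that it stayed home:

Run:
```python
from h import *; from bench import *
P=camera_params("wrist"); im=grab_frame("wrist")[:,:,::-1].copy()
a=np.array([np.cos(np.radians(18)),np.sin(np.radians(18))])
for b,c in blobs(im,(0,130,60),(8,255,255),(270,150,370,230),100):
    p=b[:,0,:]; s=p[p[:,0]==320][:,1]; rear=plane(P,320,s.max()+.5,.028)[:2]
for b,c in blobs(im,(8,150,100),(17,255,255),(270,60,370,110),50):
    x=b[:,0,:]; s=x[x[:,0]==320][:,1]; 
    for z in (.026,.034): print("orange low edge",s.max()+.5,"to pad rear mm at z",z,(plane(P,320,s.max()+.5,z)[:2]-rear)@a*1e3)
br=plane(P,320,60+226/2.4,.052)[:2]  # bridge front top edge dock x=43
print("bridge front - rear (expect 66)",(br-rear)@a*1e3)
print("travel",(rear-np.array([.4836,-.068]))@a*1e3, r.get_obs()['clock'])
```

```text
orange low edge 86.5 to pad rear mm at z 0.026 130.03731654798946
orange low edge 86.5 to pad rear mm at z 0.034 129.3321186753538
bridge front - rear (expect 66) 64.22886068203962
travel 86.81842729725756 13.7
```

Run:
```python
from bench import r
print(r.hand_in())
```

```text
the job is handed in; nothing more can be done
None
```

The tray is loaded and stayed home after I let go; I handed the job in at about 13.7 s of the 38 s allowed.

- **Pressing:** With closed fingertips I pressed the red pad down to 26 mm, its fully-down height, with 23 N on it. While pushing, the fingertips stayed at 26.0–26.4 mm at every reading. The press force varied between 9 and 40 N. I eased it when the wrist read about 40 N down and 22 N back.
- **Pushing:** I pushed the tray under the lips and the drag spring until it stopped. The last 6 mm of command gave no movement, and the backward force rose from about 10 to 27 N.
- **Letting go:** I took out most of the push, then lifted straight up to 196 mm. The wrist force then read about zero.

**Last checks:**
- **Home:** From the orange stop's face to the tray's rear edge measured 129–130 mm; the tray is 130 mm long.
- **Small disagreements:** The bridge's front edge to the tray's rear edge measured 64 mm, where 66 mm was expected. The tray travelled 86.8 mm against 89.3 mm of fingertip travel. The first is about the camera calibration error. The second is probably measuring error plus a little fingertip slip on the pad.
- **Other objects:** In the last scene picture the bottles, beaker, jar and slide box looked unmoved; I did not measure them.

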